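# Stand the fallen syringe rack up and tip the jig's hold-down frame shut

## Task

The black syringe rack has fallen over and leans on the edge of the orange board jig. Using only pushes with the fingers, gently push the rack back until it stands upright by itself on the green bench next to where it fell, then push the jig's open hold-down frame over so that it drops fully shut on the board. Do not pinch, lift or carry anything, and leave the jar, the small grey bottle and the small tray alone.

Things in the scene. Friction and masses are not known exactly. Their poses are not given: they have to be found in the camera images.
- jig: fixed board jig, 250 (x) x 190 (y) mm: grey bed, orange plate (top at 45 mm), green board on it (top 48 mm, components to 53 mm). Origin under its centre on the bench, z up. The rack leans on its -y long edge; the hold-down frame is hinged along its +y edge.
- hold_down (a joint): hinge of the hold-down frame, rad: 0 shut, flat on the board; starts open at 1.7 to 2.05, leaning back outward past vertical (1.57); stop 2.05. Axis parallel to the jig's x at y = +88, z = 54 mm in its frame. Friction holds it near vertical; pushed at its free edge (about 1 N) towards the jig's -y to about 1.0, it sinks shut by its own weight in about 3 s (damped).
- frame_edge (a point): middle of the free edge of the aluminium hold-down frame, 170 mm from its hinge: a flat open rectangle 190 mm wide along the jig's x, bars 10 to 12 mm wide, 8 mm thick. Open, this edge is its top, about 204 to 224 mm above the bench; shut, it lies at y = -82 mm in the jig's frame. Site y points to the hinge.
- rack: loose black rack, 0.28 to 0.52 kg, 120 (x) x 64 (y) x 130 mm: base, end cheeks, 8 mm top plate; 3 white syringes, grey caps to 140 mm. Origin: centre of underside, z up its height; x along the jig's x. Starts leaning 36 to 43 deg to the jig's +y, on its lower +y edge and the jig's edge. Pushed slowly at the top its foot does not slip; under about 26 deg it settles upright by itself.
- rack_top (a point): on the rack, middle of the long edge of the top plate on the +y side (0, +32, 130 mm in the rack's frame): the edge that overhangs the jig, about 95 to 105 mm above the bench at the start, 130 mm when upright.
- rack_foot0 (a point): corner of the rack's underside at (-60, -32, 0) mm in its frame
- rack_foot1 (a point): corner of the rack's underside at (+60, -32, 0) mm in its frame
- rack_foot2 (a point): corner of the rack's underside at (+60, +32, 0) mm in its frame
- rack_foot3 (a point): corner of the rack's underside at (-60, +32, 0) mm in its frame
- jar: loose closed jar, 48 mm across, 65 mm high, beyond the jig's +x side; origin under its centre. Leave alone.
- grey_bottle: loose small grey bottle with a narrower neck, 38 mm across, 75 mm high, before the jig's -x side; origin under its centre. Leave alone.
- tray: loose small black tray, 110 x 80 x 25 high, on the bench on the other side of the rack from the jig; origin under its centre. Leave alone.
Mind the look-alikes: they are no part of the job. Of the things like the rack, leave any that is blue; of the rest the larger one is meant.

How it is judged:
On the way, in this order (a step that is already met when the one before it is completed fails the run):
1. the rack stands upright on the bench, at rest, while the frame is still open (angle between rack's own z axis and vertical below 0.05 rad and height (world z) of rack below 0.005 m and angular speed of rack below 0.2 rad/s and value of joint hold_down above 1.2 rad), for 0.2 s.
2. the hold-down frame is shut (value of joint hold_down below 0.05 rad), for 0.2 s.
At the end, for the whole second after the job is handed in: The rack stands upright (within 3 degrees) and still on the bench, the middle of its underside within 80 mm of where it was at the start; the hold-down frame is shut (joint under 0.05 rad) (angle between rack's own z axis and vertical below 0.05 rad and height (world z) of rack below 0.005 m and linear speed of rack below 0.02 m/s and distance of rack from where it was at the start of the episode below 0.08 m and value of joint hold_down below 0.05 rad); the robot touches nothing.
It fails at once if the rack is lifted: all four corners of its underside more than 10 mm above the bench (height (world z) of each of rack_foot0, rack_foot1, rack_foot2, rack_foot3 above 0.01 m).
It fails at once if the rack is pinched or shoved hard (over 25 N from the fingers) (contact force between the fingers and rack above 25 N).
It fails at once if the jig or its frame is pinched or forced (over 40 N from the fingers) (contact force between the fingers and jig above 40 N).
It fails at once if the jar, the grey bottle or the tray is moved by more than 30 mm (distance of any of jar, grey_bottle, tray from where it was at the start of the episode above 0.03 m).
It also fails if it takes over 56 s, if anything falls off the work surface, if the arm or the gripper's body presses on something with over 40 N, if the wrist force passes 120 N, or if a joint passes its speed limit or range.

## Robot

A 6-joint arm with a two-finger parallel gripper is mounted at the origin on the work surface. World frame = base frame: x ahead of the robot, y to its left, z up, the work surface at z = 0. Lengths are in m, angles in rad, forces in N, time in s.
With the tool pointing down it reaches from about 0.3 to 0.875 m from the base axis. Payload 6.4 kg.
Tool frame: the origin (TCP) lies at the very end of the fingers, on their centre line; the grasp point (between the pads) lies ctrl.pinch_z behind it (ctrl.pinch_z is the distance from the TCP to the grasp point, in m); y points along the fingers, z is the direction in which the jaws open and shut, and the axes are right-handed (so a half turn about y gives the same grasp; the last joint's range is limited). The gripper opens to 85 mm and grips with 20 to 120 N. Pads are 22 mm wide; open, the fingers measure 114 mm over their backs; the gripper's body (76 mm by 85 mm) begins 54 mm behind the grasp point. The pads swing forward as they close: fully open they stand 13 mm farther back than shut.
Start: joints at [1.048, 0.181, 1.607, -0, 1.354, -0.206], TCP at [0.179, 0.546, 0.193] pointing down, gripper open.
Joint ranges: [-2.99, 2.99], [-0.89, 2.07], [0.3, 2.58], [-1.14, 4.28], [0, 2.63], [-3.12, 3.12]. Speed limits (rad/s): [2.57, 2.57, 3.01, 3.14, 3.14, 3.14].

## Interface

Orientations are given as a unit quaternion [w, x, y, z].
In Python, from bench import ctrl gives the robot as it stands.
- The arm moves only by the shell command python3 -m pendant 'ROWS'. ROWS is JSON, one flat list of numbers, 7 for each row, row after row: the shift along the world's x, y, z in m, then the turn, a rotation vector about the world's x, y, z in degrees, then the finger opening in m, from 0 to 0.0854. In form: [tx, ty, tz, rx, ry, rz, hand, tx, ty, tz, rx, ry, rz, hand, ...]. A call has 1 to 12 rows; each row shifts and turns the commanded pose from where the row before left it; what a row does not reach is not made up. A row lasts 1/8 s, in which the tool goes at most 62.5 mm and 10.7 degrees, less where a joint would pass 70% of its speed; a pose out of reach is approached as far as the arm can. A call with a gripper value outside its range is refused whole. The fingers move at their own pace and stop on an object; the grip force is fixed at half the most. Time passes only in rows, so rows that do not move let the fingers close. It gives the time, the measured TCP pose, the force and the opening at its end, in the units of the state.
- ctrl.get_obs(): the state, without advancing time (a new reading comes with each control period).
- ctrl.camera(name): name is "side" or "top"; returns the picture (400x640x3 uint8, red, green, blue); there is no depth.
- ctrl.camera_info(name): a dict with "fx", "fy", "cx", "cy" (pixels), "k1" (the pictures are not rectified: a ray, as slopes to the right and down, at radius r is drawn at 1 + k1 r^2 times it, then the intrinsics apply), "origin" and "rotation" of the camera in the world. Camera axes: x right, y down, z forward; pixel columns grow to the right and rows downward; lengths in m; the calibration is good to about 2 mm. A picture is of the moment at which its call begins. camera_info takes no time and is no camera call.
- ctrl.hand_in(): hands the job in, once; it reports no verdict.
Trained networks look in the newest picture that a camera, given by its name, has taken for a name from the list of things; names that differ only in an ending like _2 or _b are one class to them, and where a whole thing is asked for, a point or a joint stands for the part that bears it (a point fixed in the world has none). Each returns a list of dicts, best first, with "score" (0 to 1); they miss things now and then, are a little off and sometimes report something else, mostly with a low value. They report only what shows in the picture. A call takes as long as a camera call. They do not tell look-alikes from the thing itself.
- ctrl.silhouettes(target, camera): "mask" (400x640 bool, what is visible of it) and "bbox" ([left, top, right, bottom] in pixels, round what is visible of it).
The state is a dict: "time_s": time; "q": joint angles; "dq": joint speeds; "joint_efforts": joint torques, N m; "eef_pos": TCP position; "eef_rot": TCP orientation; "wrist_force": force on the tool from outside, world axes, zero at the start; "torque": the same for the moment, N m; "opening": opening from 0.0 (shut) to 1.0 (fully open).
Only numpy, scipy, OpenCV 4.12 (cv2) and the standard library are available. Lean on these libraries where they do the work, as an engineer would, in place of code of your own. Each camera call takes 0.05 s, during which the arm holds its last target.

## Working session

There is one attempt and no reset: what is moved stays moved. The work goes in short steps, Python scripts to look and compute and a shell command to move; the robot and the scene stay as the last step left them, time stands still between calls to the robot, and variables do not carry over. Pictures are saved under pics/ and viewed, and the job is handed in when it is done.

```bash
mkdir -p pics; ls
python3 - <<'E'
from bench import ctrl
import cv2
for n in("side","top"):
    cv2.imwrite(f"pics/{n}0.png",ctrl.camera(n)[:,:,::-1]); print(n,ctrl.camera_info(n))
print(ctrl.get_obs(), ctrl.pinch_z)
E
```

```text
pics
side {'fx': 384.00768599614753, 'fy': 384.00768599614753, 'cx': 322.445989142134, 'cy': 194.35479197148481, 'k1': 0.0018856352454323484, 'origin': array([0.2788718 , 0.533602  , 0.61067512]), 'rotation': array([ 0.10238905, -0.20109915,  0.8709165 , -0.43655477])}
top {'fx': 387.6930617368604, 'fy': 387.6930617368604, 'cx': 318.05448724958995, 'cy': 196.54562186169497, 'k1': -0.09410263328283112, 'origin': array([ 0.51233809, -0.04572799,  0.83107159]), 'rotation': array([-0.03460945,  0.7085729 , -0.70365159,  0.04001334])}
{'time_s': 0.1, 'q': array([ 1.04771466e+00,  1.81463060e-01,  1.60794586e+00, -1.86615586e-05,
        1.35380355e+00, -2.06315987e-01]), 'dq': array([-0.0007765 , -0.00168343, -0.00123302, -0.00090524,  0.00102025,
        0.00250811]), 'joint_efforts': array([-1.81935047e-05, -4.45880735e+01, -3.52232730e+01, -3.15537454e-04,
        4.35317896e-03,  7.86433702e-06]), 'eef_pos': array([0.17881316, 0.5458819 , 0.19255808]), 'eef_rot': array([-0.69771905,  0.69879369, -0.11172274,  0.11132625]), 'wrist_force': array([-0.24984002, -0.57605287, -0.58788088]), 'torque': array([-0.02838925, -0.01193393,  0.02440066]), 'opening': 1.0000067708432587} 0.0187
```

View pics/side0.png

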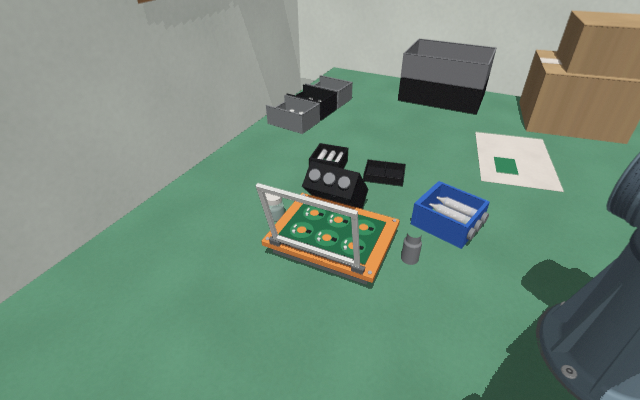

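View pics/top0.png

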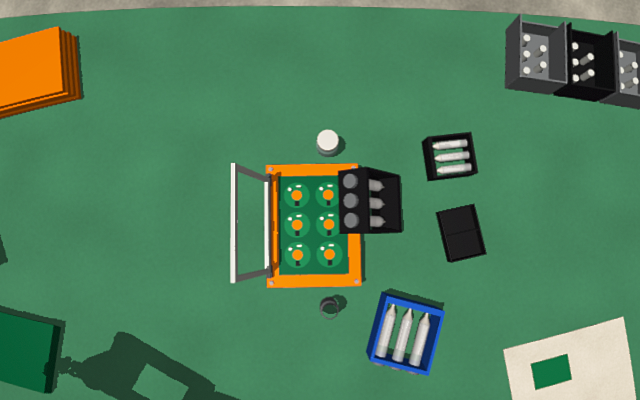

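```bash
cat > h.py <<'E'
import numpy as np, cv2
from bench import ctrl
from scipy.spatial.transform import Rotation as R
def cam(n):
    i=ctrl.camera_info(n); q=i["rotation"]; return i,R.from_quat([q[1],q[2],q[3],q[0]]).as_matrix()
def ray(n,u,v):
    i,M=cam(n); K=np.array([[i["fx"],0,i["cx"]],[0,i["fy"],i["cy"]],[0,0,1]])
    p=cv2.undistortPoints(np.array([[[u,v]]],float),K,np.array([i["k1"],0,0,0,0.]))[0,0]
    return np.array(i["origin"]),M@np.array([p[0],p[1],1])
def at(n,u,v,z):
    o,d=ray(n,u,v); return o+d*(z-o[2])/d[2]
def proj(n,P):
    i,M=cam(n); P=np.atleast_2d(P); c=(P-i["origin"])@M
    s=c[:,:2]/c[:,2:]; r2=(s**2).sum(1,keepdims=True); s=s*(1+i["k1"]*r2)
    return s*[i["fx"],i["fy"]]+[i["cx"],i["cy"]]
E
python3 - <<'E'
from h import *
for n in("side","top"):
  i,M=cam(n); print(n,M)
  for t in("jig","rack","frame_edge","jar","grey_bottle","tray"):
    print(n,t,[(round(d["score"],2),d["bbox"]) for d in ctrl.silhouettes(t,n)])
E
```

```text
side [[-0.89815123 -0.26088428  0.3539262 ]
 [-0.43967798  0.53795814 -0.7192248 ]
 [-0.00276304 -0.8015862  -0.59787284]]
side jig [(0.63, [255.5, 185.6, 401.6, 284.2]), (0.6, [264.2, 190.9, 283.1, 223.1])]
side rack [(0.88, [309.9, 145.3, 347.0, 168.8]), (0.79, [300.8, 162.5, 371.1, 212.3]), (0.62, [411.4, 179.0, 490.5, 249.6])]
side frame_edge [(0.81, [258.9, 182.5, 360.3, 268.8])]
side jar [(0.89, [268.5, 194.6, 281.7, 221.5])]
side grey_bottle [(0.72, [403.2, 232.3, 421.2, 264.5])]
side tray [(0.87, [364.2, 162.7, 407.2, 184.7])]
top [[ 0.00654673 -0.99440722  0.10541073]
 [-0.99994658 -0.00735324 -0.00726427]
 [ 0.00799875 -0.10535754 -0.99440224]]
top jig [(0.71, [228.4, 163.8, 357.8, 288.7])]
top rack [(0.65, [338.2, 166.6, 401.4, 235.6]), (0.56, [421.4, 135.3, 478.7, 180.0])]
top frame_edge [(0.67, [228.2, 163.9, 271.3, 282.9])]
top jar [(0.65, [318.7, 127.4, 341.0, 155.6])]
top grey_bottle [(0.74, [317.0, 295.2, 335.7, 310.7])]
top tray [(0.86, [436.9, 201.6, 486.8, 262.9])]
```

Rack candidates in the top view: the leaning black one at (370,200), the small black one at (449,156) and the blue one at (405,333). Blue is excluded, and the leaning one is the larger of the two black ones and rests on the jig. I'll confirm with an enlarged crop.

Run:
```python
import cv2
a=cv2.imread("pics/top0.png")[120:320,220:490]
cv2.imwrite("pics/topc.png",cv2.resize(a,None,fx=2.96,fy=2.96,interpolation=cv2.INTER_CUBIC))
a=cv2.imread("pics/side0.png")[140:290,250:430]
cv2.imwrite("pics/sidec.png",cv2.resize(a,None,fx=4,fy=4,interpolation=cv2.INTER_CUBIC))
from h import *
for u,v in((267,165),(360,163),(362,287),(267,287)): print("jig",at("top",u,v,.045).round(4))
for n,pts in(("jar",((327.5,140,.065),)),("bottle",((330,307,.04),)),("tray",((461,232,.012),))):
  for u,v,z in pts: print(n,at("top",u,v,z).round(3))
```

```text
jig [0.6602 0.0541 0.045 ]
jig [ 0.6659 -0.1376  0.045 ]
jig [ 0.414  -0.1407  0.045 ]
jig [0.4129 0.0495 0.045 ]
jar [ 0.709 -0.07   0.065]
bottle [ 0.373 -0.077  0.04 ]
tray [ 0.525 -0.358  0.012]
```

View pics/topc.png

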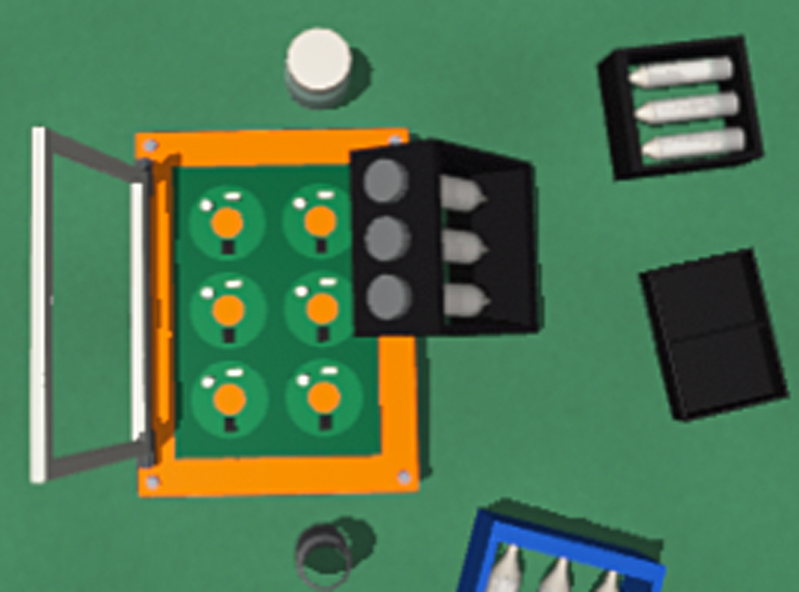

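View pics/sidec.png

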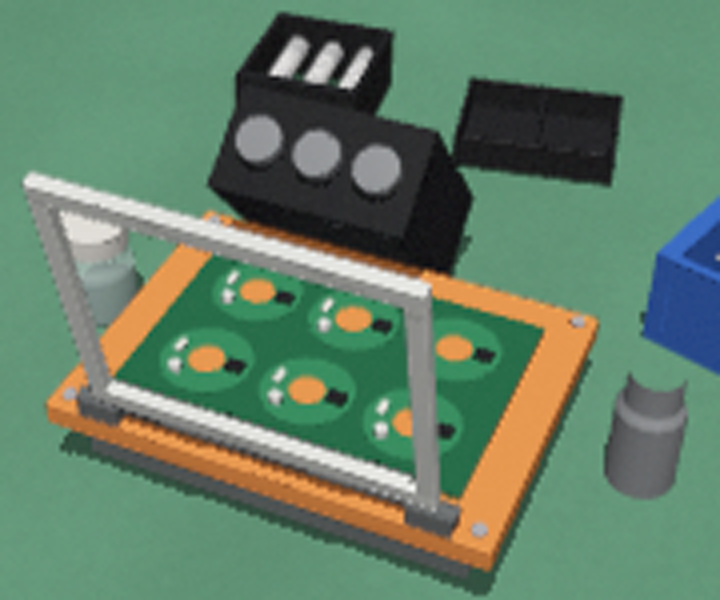

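Run:
```python
from h import *
from scipy.optimize import least_squares
T=lambda u,v:(220+u/2.96,120+v/2.96); S=lambda u,v:(250+u/4,140+v/4)
obs=[("top",T(351,150),(60,32,130)),("top",T(355,335),(-60,32,130)),("top",T(437,139),(60,-32,130)),("top",T(441,335),(-60,-32,130)),
("side",S(237,100),(60,-32,130)),("side",S(438,130),(-60,-32,130)),("side",S(405,265),(-60,32,130)),("side",S(210,185),(60,32,130))]
def pose(p):
    x,yp,th,yaw=p
    Rm=R.from_euler('z',yaw).as_matrix()@R.from_euler('x',-th).as_matrix()
    return Rm,np.array([x,yp,0])
def tf(p,q):
    Rm,o=pose(p); return o+Rm@(np.array(q,float)/1000-[0,.032,0])
def f(p): return np.concatenate([proj(n,tf(p,q))[0]-np.array(uv) for n,uv,q in obs])
r=least_squares(f,[.58,-.177,.7,.01],x_scale=[.1,.1,.1,.1]); p=r.x
print(p,np.degrees(p[2:]),r.fun.reshape(-1,2).round(1).tolist())
print("top",tf(p,(0,32,130)),"origin",tf(p,(0,0,0)),"touch y at .045",p[1]+.045*np.tan(p[2]))
for q in[(60,32,130),(-60,32,130),(0,-32,130),(0,-32,0)]: print(q,tf(p,q).round(4))
# frame
c=np.array([.538,-.0437,0])
ob=[("top",T(38,127)),("top",T(38,482)),("side",S(28,175)),("side",S(430,285))]
for a in(1.7,1.8,1.9,2.0):
  for yw in (0.012,):
    Rz=R.from_euler('z',yw).as_matrix()
    P=[c+Rz@np.array([s*.095,.088+.17*-np.cos(a),.054+.17*np.sin(a)]) for s in(1,-1)]
    print(a,P[0].round(3),P[1].round(3),proj("top",P).round(1).tolist(),proj("side",P).round(1).tolist())
print(ob)
```

```text
[ 0.58131589 -0.18867557  0.81097049  0.0155139 ] [46.46518654  0.88888089] [[1.5, 0.9], [1.1, 0.6], [-1.8, 0.2], [-1.7, 0.1], [1.0, -2.8], [-1.0, 1.8], [-1.0, -4.4], [-0.3, 2.2]]
top [ 0.57985385 -0.09444263  0.08954338] origin [ 0.58165782 -0.21071436  0.02319859] touch y at .045 -0.14131313313276284
(60, 32, 130) [ 0.6398 -0.0935  0.0895]
(-60, 32, 130) [ 0.5199 -0.0954  0.0895]
(0, -32, 130) [ 0.5805 -0.1385  0.1359]
(0, -32, 0) [ 0.582  -0.2328  0.0464]
1.7 [0.632 0.067 0.223] [0.442 0.065 0.223] [[244.7, 161.9], [243.3, 282.6]] [[261.0, 176.7], [359.7, 204.5]]
1.8 [0.631 0.084 0.22 ] [0.441 0.082 0.22 ] [[234.7, 162.3], [233.0, 282.3]] [[256.0, 182.9], [355.9, 211.8]]
1.9 [0.631 0.1   0.215] [0.441 0.098 0.215] [[225.3, 163.0], [223.3, 282.0]] [[251.1, 190.0], [352.0, 220.0]]
2.0 [0.631 0.116 0.209] [0.441 0.114 0.209] [[216.6, 163.8], [214.4, 281.5]] [[246.4, 197.7], [348.0, 229.1]]
[('top', (232.83783783783784, 162.90540540540542)), ('top', (232.83783783783784, 282.8378378378378)), ('side', (257.0, 183.75)), ('side', (357.5, 211.25))]
```

```bash
python3 - <<'E'
from h import *
o=ctrl.get_obs(); q=o["eef_rot"]; print(R.from_quat([q[1],q[2],q[3],q[0]]).as_matrix().round(3))
E
python3 -m pendant '[0,0,0.04,0,0,0,0, 0,0,0.05,0,0,0,0, 0,0,0.05,0,0,0,0]'
```

```text
[[ 0.95   0.     0.312]
 [-0.312  0.     0.95 ]
 [-0.    -1.     0.   ]]
time_s: 1.08
eef_pos: [0.179, 0.5462, 0.3348]
eef_rot: [-0.698, 0.698, -0.112, 0.112]
wrist_force: [0.6, 0.4, 0.4]
opening: 0.379
```

```bash
python3 -m pendant '[0.033,-0.049,0,0,0,-6,0, 0.033,-0.049,0,0,0,-6,0, 0.033,-0.049,0,0,0,-6,0, 0.033,-0.049,0,0,0,-6,0, 0.033,-0.049,0,0,0,-6,0, 0.033,-0.049,0,0,0,-6,0, 0.033,-0.049,0,0,0,-6,0, 0.033,-0.049,0,0,0,-6,0, 0.033,-0.049,0,0,0,-6,0, 0.033,-0.049,0,0,0,-6,0, 0.033,-0.049,0,0,0,-6,0, 0.033,-0.049,0,0,0,-6,0]'
```

```text
time_s: 2.58
eef_pos: [0.576, -0.0434, 0.3336]
eef_rot: [-0.499, 0.498, -0.501, 0.502]
wrist_force: [-0.4, -0.2, 0.3]
opening: -0.0
```

```bash
python3 -m pendant '[0.004,0,-0.05,0,0,0,0, 0,0,-0.05,0,0,0,0, 0,0,-0.05,0,0,0,0, 0,0,-0.05,0,0,0,0, 0,0,-0.03,0,0,0,0, 0,0,-0.02,0,0,0,0, 0,0,0,0,0,0,0]'
python3 - <<'E'
import cv2
from h import *
a=ctrl.camera("side");b=ctrl.camera("top")
cv2.imwrite("pics/s1.png",np.hstack([cv2.resize(a[120:300,220:420],(400,360)),cv2.resize(b[120:300,200:400],(400,360))])[:,:,::-1])
E
```

```text
time_s: 3.45
eef_pos: [0.5776, -0.0412, 0.0816]
eef_rot: [0.499, -0.5, 0.502, -0.499]
wrist_force: [-0.9, 1.6, 0.6]
opening: 0.007
```

View pics/s1.png

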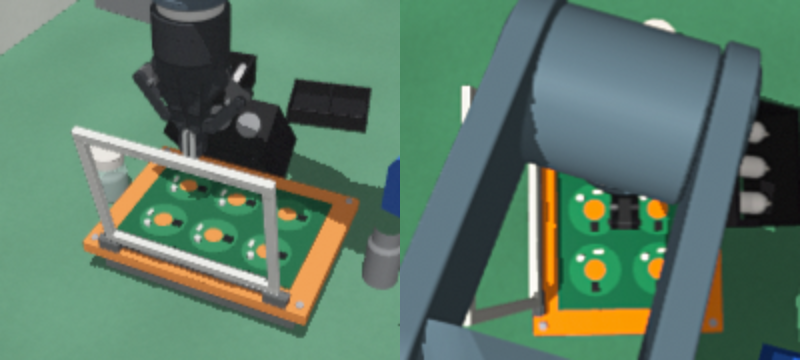

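The side view shows the shut fingertips over the board at about (190,140), in front of the rack's top edge and clear of the frame. Next I'll push slowly towards -y.

```bash
python3 -m pendant '[0,-0.012,0,0,0,0,0, 0,-0.012,0,0,0,0,0, 0,-0.007,0,0,0,0,0, 0,-0.004,0,0,0,0,0, 0,-0.004,0,0,0,0,0, 0,-0.004,0,0,0,0,0]'
```

```text
time_s: 4.3
eef_pos: [0.5791, -0.0847, 0.0833]
eef_rot: [0.499, -0.499, 0.501, -0.501]
wrist_force: [-0.1, 0.1, 0.0]
opening: -0.0
```

```bash
python3 -m pendant '[0,-0.004,0.001,0,0,0,0, 0,-0.004,0.001,0,0,0,0, 0,-0.004,0.001,0,0,0,0, 0,-0.004,0.001,0,0,0,0]'
```

```text
time_s: 4.8
eef_pos: [0.5797, -0.1002, 0.0885]
eef_rot: [-0.5, 0.499, -0.501, 0.501]
wrist_force: [-1.3, 5.2, 10.4]
opening: -0.004
```

Run:
```python
import cv2
from h import *
a=ctrl.camera("side");b=ctrl.camera("top")
cv2.imwrite("pics/s2.png",cv2.resize(a[120:240,260:420],(800,600),interpolation=cv2.INTER_CUBIC)[:,:,::-1])
print(proj("side",ctrl.get_obs()["eef_pos"]),ctrl.get_obs()["wrist_force"],ctrl.get_obs()["torque"])
```

```text
[[326.80990269 193.76067534]] [-2.32864474  3.48197695  6.83278215] [ 0.63961247  0.34892683 -0.01350007]
```

View pics/s2.png

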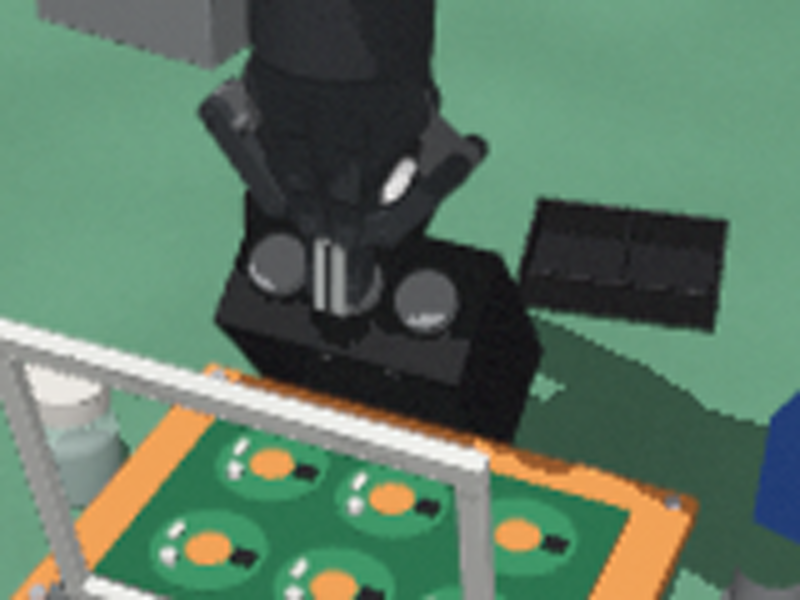

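```bash
python3 -m pendant '[0,0.006,0.004,0,0,0,0, 0,0.012,0.002,0,0,0,0, 0,0.02,0,0,0,0,0, 0,0.01,0,0,0,0,0]'
python3 - <<'E'
import cv2
from h import *
a=ctrl.camera("side");
g=cv2.convertScaleAbs(a[140:230,280:400],alpha=2.2,beta=20)
cv2.imwrite("pics/s3.png",cv2.resize(g,(800,600),interpolation=cv2.INTER_CUBIC)[:,:,::-1])
print(proj("side",ctrl.get_obs()["eef_pos"]))
E
```

```text
time_s: 5.4
eef_pos: [0.5788, -0.0507, 0.0931]
eef_rot: [0.5, -0.5, 0.501, -0.5]
wrist_force: [0.5, 0.2, 0.3]
opening: -0.001
[[317.2184846  204.84802283]]
```

View pics/s3.png

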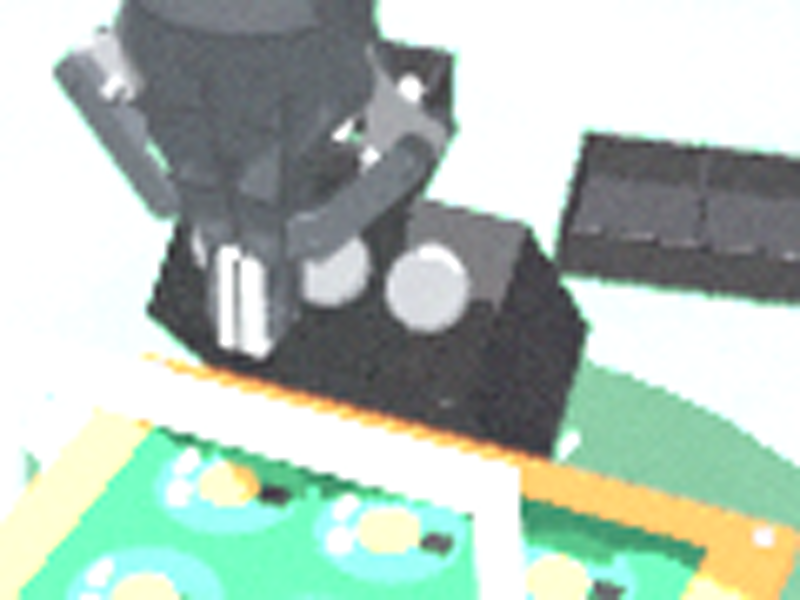

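```bash
cat >> h.py <<'E'
T=lambda u,v:(220+u/2.96,120+v/2.96); S=lambda u,v:(250+u/4,140+v/4)
def tf(p,q):
    x,yp,th,yaw=p
    Rm=R.from_euler('z',yaw).as_matrix()@R.from_euler('x',-th).as_matrix()
    return np.array([x,yp,0])+Rm@(np.array(q,float)/1000-[0,.032,0])
E
python3 - <<'E'
from h import *
from scipy.optimize import least_squares
obs=[("top",T(351,150),(60,32,130)),("top",T(355,335),(-60,32,130)),("top",T(437,139),(60,-32,130)),("top",T(441,335),(-60,-32,130)),
("side",S(237,98),(60,-32,130)),("side",S(438,130),(-60,-32,130)),("side",S(210,185),(60,32,130)),("top",T(385,239),(0,0,140)),("side",S(317,154),(0,0,140)),
("top",T(535,162),(60,-32,0)),("top",T(540,330),(-60,-32,0)), ("side",S(470,197),(-60,-32,0))]
for dv in (0,1):
  def f(p): return np.concatenate([proj(n,tf(p,q))[0]-np.array(uv) for n,uv,q in obs])
  r=least_squares(f,[.58,-.177,.7,.01],loss="soft_l1"); p=r.x
  print(p,np.degrees(p[2:]));print(f(p).reshape(-1,2).round(1).tolist()); print(tf(p,(0,32,130)),p[1]+.045*np.tan(p[2]))
  break
for th in (36,38,40,42,44,46):
  t=np.radians(th); p=[.5805,-.139-.045*np.tan(t),t,.0155]
  print(th,tf(p,(0,32,130)).round(4),proj("side",tf(p,(-60,32,130)))[0].round(1),abs(f(p)).mean().round(2),f(p).round(1).tolist())
E
```

```text
[ 0.58166203 -0.1749573   0.70116507  0.02703544] [40.17379936  1.54901676]
[[-0.3, 0.3], [0.0, 0.8], [-1.0, -0.3], [-0.1, -0.0], [1.1, -4.2], [-0.6, -0.5], [-1.1, -0.3], [-0.1, -0.1], [-0.7, -0.7], [-0.2, -0.1], [0.5, 1.2], [0.8, -1.1]]
[ 0.579395   -0.09112387  0.09933184] -0.13696461530367288
36 [ 0.5793 -0.0953  0.1052] [350.9 196. ] 1.8 [2.5, -0.2, 2.1, 0.8, 3.4, -0.2, 3.6, 0.3, 2.8, -6.5, 0.8, -2.6, -0.2, -3.5, 3.5, -0.2, 0.6, -3.8, -0.5, 1.0, -0.4, 2.1, 1.1, 0.5]
38 [ 0.5793 -0.0941  0.1024] [350.7 197.3] 1.32 [1.8, 0.1, 1.4, 0.9, 2.0, -0.1, 2.1, 0.3, 2.3, -5.6, 0.4, -1.7, -0.4, -2.3, 2.2, -0.1, 0.2, -2.5, 0.3, 0.9, 0.4, 2.1, 1.4, -0.3]
40 [ 0.5792 -0.0932  0.0996] [350.5 198.6] 1.01 [1.2, 0.4, 0.8, 0.9, 0.6, 0.1, 0.8, 0.4, 1.9, -4.7, -0.0, -0.8, -0.5, -1.0, 1.1, 0.1, -0.1, -1.3, 1.0, 0.8, 1.1, 2.1, 1.6, -1.1]
42 [ 0.5792 -0.0925  0.0966] [350.4 199.8] 0.92 [0.7, 0.7, 0.3, 0.9, -0.7, 0.2, -0.5, 0.4, 1.5, -3.8, -0.4, 0.2, -0.6, 0.2, 0.1, 0.2, -0.4, -0.0, 1.8, 0.7, 1.9, 2.1, 1.8, -1.9]
44 [ 0.5791 -0.0922  0.0935] [350.3 201.1] 1.28 [0.4, 1.0, 0.0, 1.0, -1.8, 0.4, -1.7, 0.5, 1.2, -2.9, -0.7, 1.2, -0.6, 1.4, -0.8, 0.4, -0.7, 1.2, 2.7, 0.6, 2.8, 2.1, 2.1, -2.7]
46 [ 0.5791 -0.0921  0.0903] [350.2 202.2] 1.66 [0.3, 1.3, -0.1, 1.0, -2.8, 0.6, -2.7, 0.5, 0.9, -2.0, -1.0, 2.2, -0.5, 2.5, -1.6, 0.6, -0.9, 2.5, 3.6, 0.4, 3.8, 2.1, 2.3, -3.5]
```

Run:
```python
from h import *
for P in ([.5776,-.0412,.0816],[.5776,-.0412,.1066]): print(proj("side",P),proj("top",P))
import cv2
a=ctrl.camera("side");b=ctrl.camera("top")
f=lambda g:cv2.resize(cv2.convertScaleAbs(g,alpha=1.7,beta=20),(400,400),interpolation=cv2.INTER_CUBIC)
cv2.imwrite("pics/s4.png",np.hstack([f(a[150:230,280:360]),f(b[160:240,270:350])])[:,:,::-1])
P=ctrl.get_obs()["eef_pos"]; print(P)
for dz in(0,.01,.02,.03): print(dz,((proj("side",P+[0,0,dz])-[280,150])*5).round(),((proj("top",P+[0,0,dz])-[270,160])*5).round()+[400,0])
```

```text
[[315.95889645 211.336786  ]] [[312.85095498 203.77841147]]
[[315.80841529 202.26732443]] [[312.77962911 202.62166169]]
[ 0.57900643 -0.05165799  0.09323491]
0 [[187. 271.]] [[641. 213.]]
0.01 [[187. 253.]] [[642. 210.]]
0.02 [[187. 235.]] [[642. 208.]]
0.03 [[187. 216.]] [[642. 205.]]
```

View pics/s4.png

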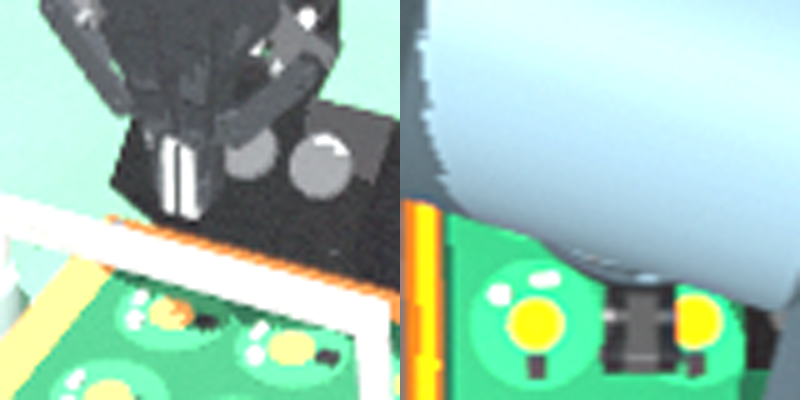

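The drawn fingertips end about 28 mm higher than the reported TCP. This agrees with the contact, where the tip slid over the top edge onto the top plate. I'll go lower, but stay safe either way by keeping the reported TCP above the components.

```bash
python3 -m pendant '[0,0.005,-0.02,0,0,0,0, 0,0,-0.015,0,0,0,0, 0,0,0,0,0,0,0]'
python3 - <<'E'
from h import *
import cv2
a=ctrl.camera("side")
f=lambda g:cv2.resize(cv2.convertScaleAbs(g,alpha=1.7,beta=20),(600,600),interpolation=cv2.INTER_CUBIC)
cv2.imwrite("pics/s5.png",f(a[150:230,280:360])[:,:,::-1])
P=ctrl.get_obs()["eef_pos"]; print(P)
for dz in(0,.01,.02,.03): print(dz,((proj("side",P+[0,0,dz])-[280,150])*7.5).round())
E
```

```text
time_s: 5.92
eef_pos: [0.5778, -0.0476, 0.0567]
eef_rot: [0.499, -0.5, 0.502, -0.5]
wrist_force: [0.3, 0.6, -0.2]
opening: -0.001
[ 0.57859144 -0.04783017  0.05772687]
0 [[278. 509.]]
0.01 [[277. 483.]]
0.02 [[277. 456.]]
0.03 [[277. 430.]]
```

View pics/s5.png

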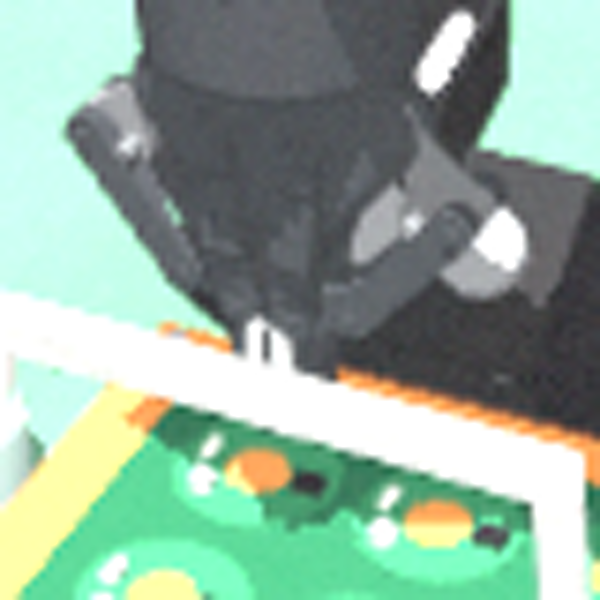

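```bash
python3 -m pendant '[0,0,-0.01,0,0,0,0, 0,-0.012,0,0,0,0,0, 0,-0.012,0,0,0,0,0, 0,-0.006,0,0,0,0,0, 0,-0.004,0,0,0,0,0]'
```

```text
time_s: 6.6
eef_pos: [0.5793, -0.0822, 0.0487]
eef_rot: [-0.499, 0.499, -0.501, 0.501]
wrist_force: [0.9, 1.3, 0.7]
opening: 0.001
```

```bash
python3 -m pendant '[0,-0.004,0,0,0,0,0, 0,-0.004,0.001,0,0,0,0, 0,-0.004,0.001,0,0,0,0, 0,-0.004,0.002,0,0,0,0]'
python3 - <<'E'
from h import *
import cv2
a=ctrl.camera("side");b=ctrl.camera("top")
f=lambda g:cv2.resize(cv2.convertScaleAbs(g,alpha=1.7,beta=20),(400,400),interpolation=cv2.INTER_CUBIC)
cv2.imwrite("pics/s6.png",np.hstack([f(a[140:230,280:370]),f(b[140:260,300:420])])[:,:,::-1])
E
```

```text
time_s: 7.1
eef_pos: [0.579, -0.0978, 0.0524]
eef_rot: [0.499, -0.499, 0.501, -0.501]
wrist_force: [0.1, -0.7, 0.2]
opening: 0.003
```

View pics/s6.png

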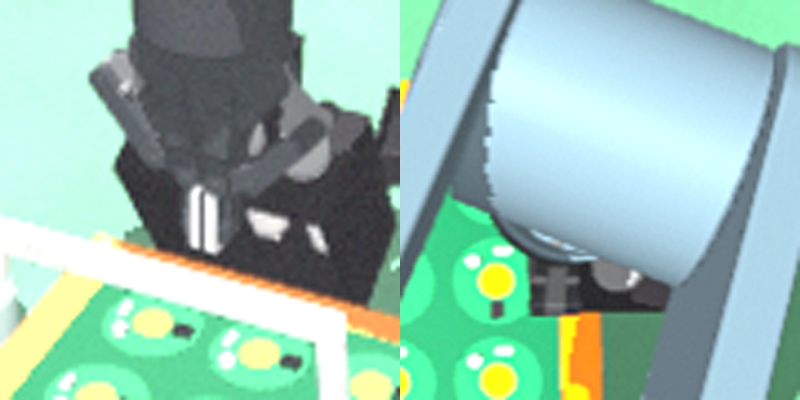

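```bash
python3 -m pendant '[0,-0.004,0.002,0,0,0,0, 0,-0.004,0.002,0,0,0,0, 0,-0.004,0.002,0,0,0,0, 0,-0.003,0.002,0,0,0,0]'
python3 - <<'E'
from h import *
import cv2
a=ctrl.camera("side");b=ctrl.camera("top")
f=lambda g:cv2.resize(cv2.convertScaleAbs(g,alpha=1.7,beta=20),(400,400),interpolation=cv2.INTER_CUBIC)
cv2.imwrite("pics/s7.png",np.hstack([f(a[140:230,280:370]),f(b[140:260,300:420])])[:,:,::-1])
E
```

```text
time_s: 7.7
eef_pos: [0.5791, -0.1129, 0.0606]
eef_rot: [-0.499, 0.499, -0.501, 0.501]
wrist_force: [-0.6, -0.2, -0.3]
opening: -0.003
```

View pics/s7.png

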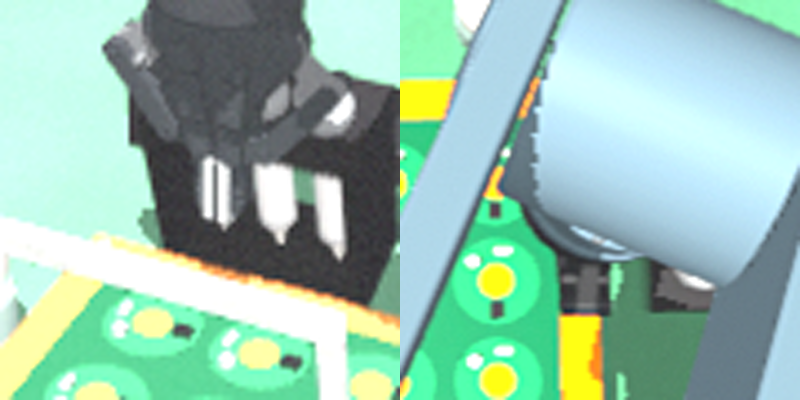

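The rack has swung back and looks upright, with a green gap to the gripper in the top view. I'll retract and check.

```bash
python3 -m pendant '[0,0.02,0,0,0,0,0, 0,0.025,0,0,0,0,0, 0,0,0.06,0,0,0,0, 0,0,0.06,0,0,0,0, 0,0,0.06,0,0,0,0, 0,0.05,0.03,0,0,0,0, 0,0.06,0,0,0,0,0, 0,0.06,0,0,0,0,0, 0,0.04,0,0,0,0,0]'
python3 - <<'E'
from h import *
import cv2
a=ctrl.camera("side");b=ctrl.camera("top")
cv2.imwrite("pics/s8.png",cv2.resize(np.vstack([a[120:300,220:460],b[120:300,220:460]]),(800,1200),interpolation=cv2.INTER_CUBIC)[:,:,::-1][:600])
cv2.imwrite("pics/s9.png",cv2.resize(b[110:310,210:490],(800,571),interpolation=cv2.INTER_CUBIC)[:,:,::-1])
P=ctrl.get_obs()["eef_pos"];print(P,proj("side",P),proj("side",P+[0,0,.03]),proj("top",P))
E
```

```text
time_s: 8.93
eef_pos: [0.5779, 0.1464, 0.2703]
eef_rot: [0.5, -0.5, 0.5, -0.5]
wrist_force: [-0.3, -0.4, -0.3]
opening: -0.004
[0.57768729 0.14784114 0.27015297] [[258.42122244 186.16004318]] [[256.3458739  169.66727638]] [[183.61185499 191.57245682]]
```

View pics/s8.png

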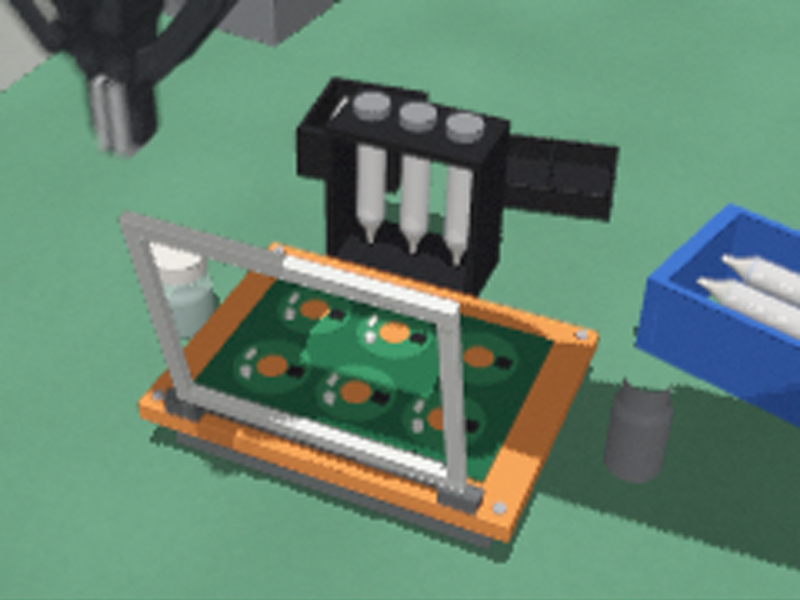

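View pics/s9.png

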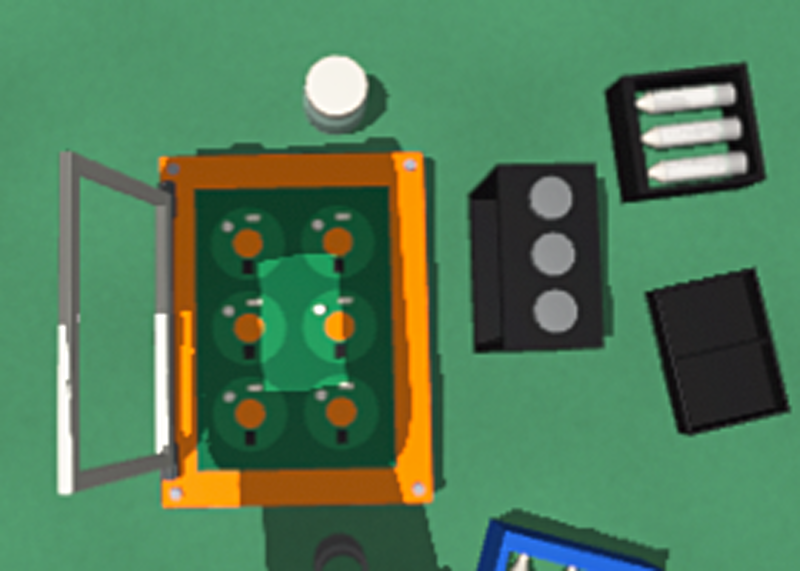

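The rack stands upright, well clear of the jig (top view crop centre about (550,255)), and the neighbours are untouched. Next, the frame: its free edge is at y≈0.083, z≈0.22. I'll lower the fingers behind it on the +y side.

```bash
python3 -m pendant '[-0.02,0,-0.04,0,0,0,0, -0.022,0,-0.04,0,0,0,0, 0,0,-0.035,0,0,0,0, 0,0,0,0,0,0,0]'
python3 - <<'E'
from h import *
import cv2
for u,v in((497,163),(595,163),(603,348),(500,350)): print(at("top",210+u*.35,110+v*.35,.13).round(4))
a=ctrl.camera("side")
cv2.imwrite("pics/s10.png",cv2.resize(a[120:300,220:460],(800,600),interpolation=cv2.INTER_CUBIC)[:,:,::-1])
print(ctrl.get_obs()["eef_pos"])
E
```

```text
time_s: 9.52
eef_pos: [0.5341, 0.1425, 0.1525]
eef_rot: [0.498, -0.501, 0.502, -0.499]
wrist_force: [-0.1, -1.2, 0.1]
opening: 0.001
[ 0.6422 -0.1719  0.13  ]
[ 0.6429 -0.2359  0.13  ]
[ 0.5236 -0.2386  0.13  ]
[ 0.5221 -0.1724  0.13  ]
[0.53614156 0.14250951 0.15485932]
```

View pics/s10.png

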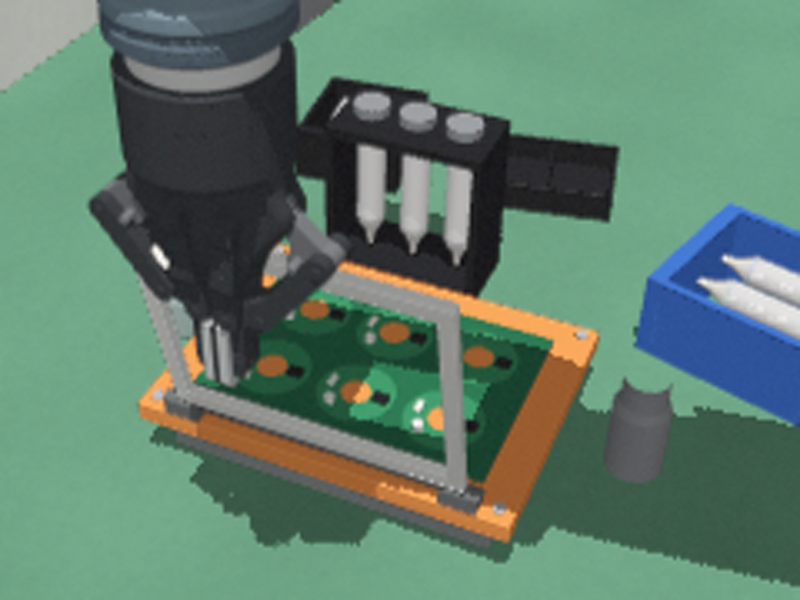

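```bash
python3 -m pendant '[0,-0.015,0,0,0,0,0, 0,-0.012,0,0,0,0,0, 0,-0.007,0,0,0,0,0, 0,-0.007,0,0,0,0,0, 0,-0.007,0,0,0,0,0, 0,-0.007,0,0,0,0,0, 0,-0.007,0,0,0,0,0, 0,-0.007,0,0,0,0,0]'
python3 -m pendant '[0,-0.007,0,0,0,0,0, 0,-0.008,0,0,0,0,0, 0,-0.008,0,0,0,0,0, 0,-0.008,0,0,0,0,0]'
python3 - <<'E'
from h import *
import cv2
a=ctrl.camera("side")
cv2.imwrite("pics/s11.png",cv2.resize(a[120:300,220:460],(800,600),interpolation=cv2.INTER_CUBIC)[:,:,::-1])
E
```

```text
time_s: 10.58
eef_pos: [0.5371, 0.073, 0.1553]
eef_rot: [0.499, -0.499, 0.501, -0.501]
wrist_force: [1.0, 0.8, 0.8]
opening: 0.002
time_s: 11.08
eef_pos: [0.537, 0.0418, 0.1553]
eef_rot: [0.499, -0.499, 0.501, -0.501]
wrist_force: [0.6, 0.5, -0.8]
opening: -0.003
```

View pics/s11.png

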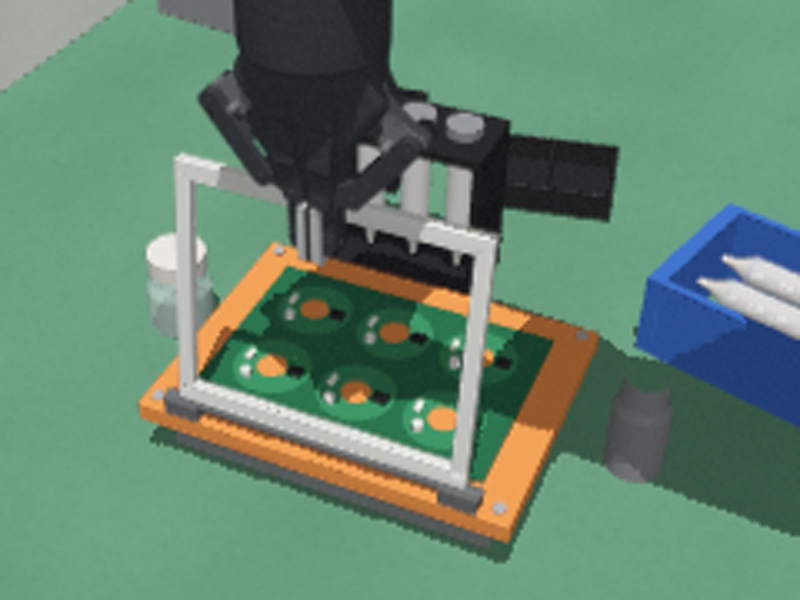

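The frame is moving with the fingers and is now just past vertical. I'll keep pushing.

```bash
python3 -m pendant '[0,-0.008,0,0,0,0,0, 0,-0.008,0,0,0,0,0, 0,-0.008,-0.001,0,0,0,0, 0,-0.008,-0.001,0,0,0,0, 0,-0.008,-0.002,0,0,0,0, 0,-0.008,-0.002,0,0,0,0, 0,-0.008,-0.002,0,0,0,0, 0,-0.008,-0.002,0,0,0,0, 0,-0.008,-0.003,0,0,0,0, 0,-0.008,-0.003,0,0,0,0]'
python3 - <<'E'
from h import *
import cv2
a=ctrl.camera("side")
cv2.imwrite("pics/s12.png",cv2.resize(a[120:300,220:460],(800,600),interpolation=cv2.INTER_CUBIC)[:,:,::-1])
E
```

```text
time_s: 12.38
eef_pos: [0.5371, -0.0382, 0.1392]
eef_rot: [-0.499, 0.499, -0.501, 0.501]
wrist_force: [0.1, 0.6, 0.6]
opening: -0.001
```

View pics/s12.png

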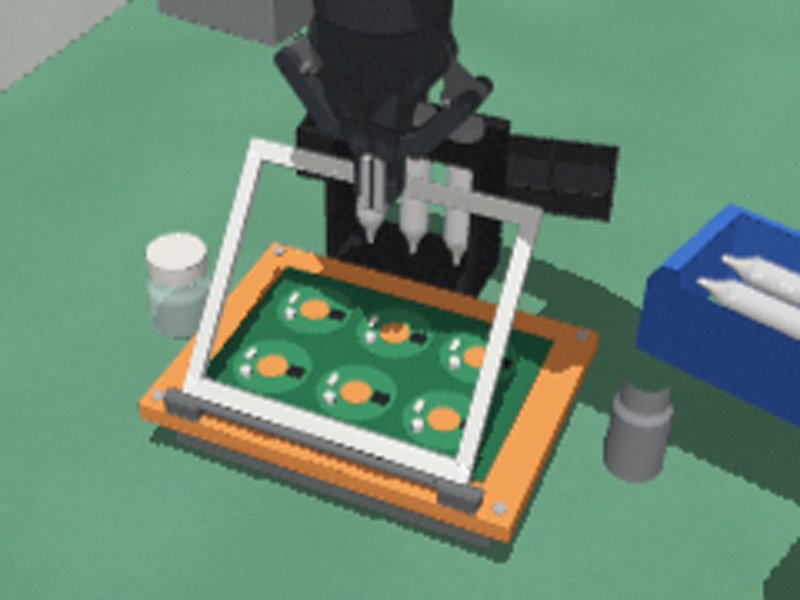

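```bash
python3 -m pendant '[0,-0.008,-0.003,0,0,0,0, 0,-0.008,-0.004,0,0,0,0, 0,-0.006,-0.004,0,0,0,0, 0,0,0,0,0,0,0, 0,0,0,0,0,0,0, 0,0,0,0,0,0,0]'
python3 - <<'E'
from h import *
import cv2
a=ctrl.camera("side")
cv2.imwrite("pics/s13.png",cv2.resize(a[120:300,220:460],(800,600),interpolation=cv2.INTER_CUBIC)[:,:,::-1])
E
```

```text
time_s: 13.18
eef_pos: [0.5372, -0.0594, 0.1286]
eef_rot: [-0.499, 0.499, -0.501, 0.501]
wrist_force: [0.5, 0.3, 0.6]
opening: -0.001
```

View pics/s13.png

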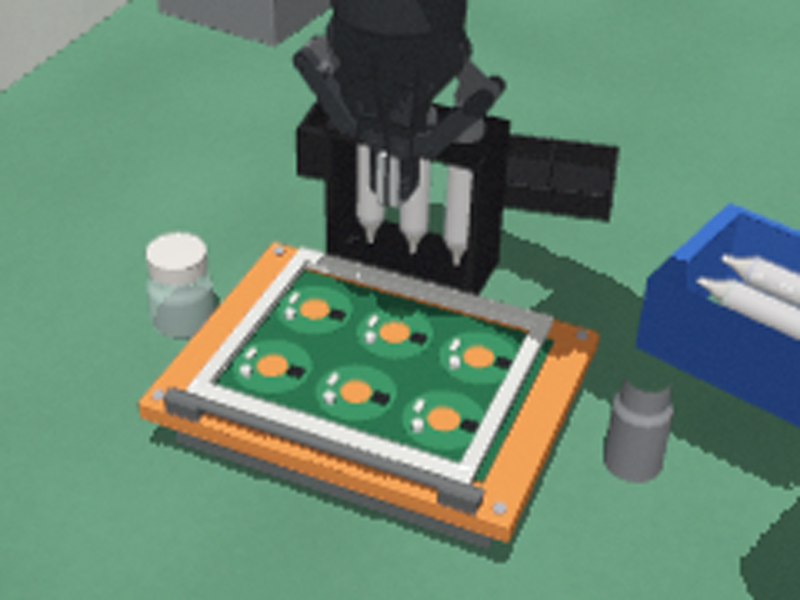

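The frame is dropping shut. I'll lift away and wait for it to settle.

```bash
python3 -m pendant '[0,0.01,0.05,0,0,0,0, 0,0.04,0.05,0,0,0,0, 0,0.05,0.03,0,0,0,0, 0,0.05,0.03,0,0,0,0, 0,0.05,0,0,0,0,0, 0,0.05,0,0,0,0,0, 0,0,0,0,0,0,0, 0,0,0,0,0,0,0, 0,0,0,0,0,0,0, 0,0,0,0,0,0,0, 0,0,0,0,0,0,0, 0,0,0,0,0,0,0]'
python3 -m pendant '[0,0,0,0,0,0,0, 0,0,0,0,0,0,0, 0,0,0,0,0,0,0, 0,0,0,0,0,0,0, 0,0,0,0,0,0,0, 0,0,0,0,0,0,0, 0,0,0,0,0,0,0, 0,0,0,0,0,0,0, 0,0,0,0,0,0,0, 0,0,0,0,0,0,0, 0,0,0,0,0,0,0, 0,0,0,0,0,0,0]'
python3 - <<'E'
from h import *
import cv2
a=ctrl.camera("side");b=ctrl.camera("top")
cv2.imwrite("pics/s14.png",cv2.resize(a[120:300,220:460],(800,600),interpolation=cv2.INTER_CUBIC)[:,:,::-1])
cv2.imwrite("pics/s15.png",cv2.resize(b[110:310,210:490],(800,571),interpolation=cv2.INTER_CUBIC)[:,:,::-1])
c=np.array([.538,-.0437,0]);Rz=R.from_euler('z',.013).as_matrix()
for ang in(0,.05,.1):
  P=[c+Rz@np.array([s*.095,.088-.17*np.cos(ang),.054+.004+.17*np.sin(ang)]) for s in(1,-1)]
  print(ang,((proj("side",P)-[220,120])*3.333).round().tolist(),((proj("top",P)-[210,110])*2.857).round().tolist())
E
```

```text
time_s: 14.72
eef_pos: [0.5372, 0.1891, 0.2872]
eef_rot: [-0.499, 0.499, -0.501, 0.501]
wrist_force: [-0.7, -0.0, 0.5]
opening: 0.001
time_s: 16.23
eef_pos: [0.5371, 0.1894, 0.2872]
eef_rot: [0.499, -0.499, 0.501, -0.501]
wrist_force: [-0.9, -0.2, 0.3]
opening: -0.0
0 [[303.0, 243.0], [554.0, 314.0]] [[412.0, 192.0], [417.0, 464.0]]
0.05 [[302.0, 233.0], [555.0, 304.0]] [[413.0, 190.0], [418.0, 465.0]]
0.1 [[302.0, 224.0], [556.0, 295.0]] [[414.0, 188.0], [418.0, 466.0]]
```

View pics/s14.png

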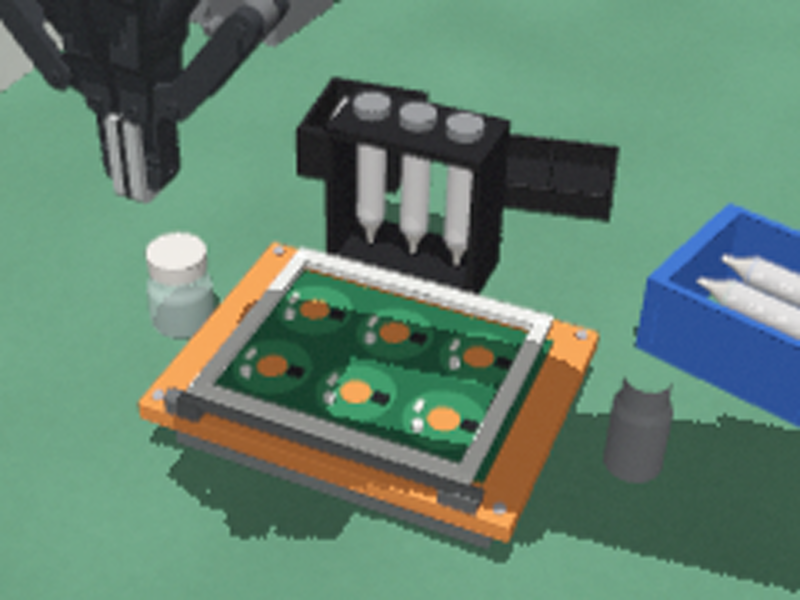

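View pics/s15.png

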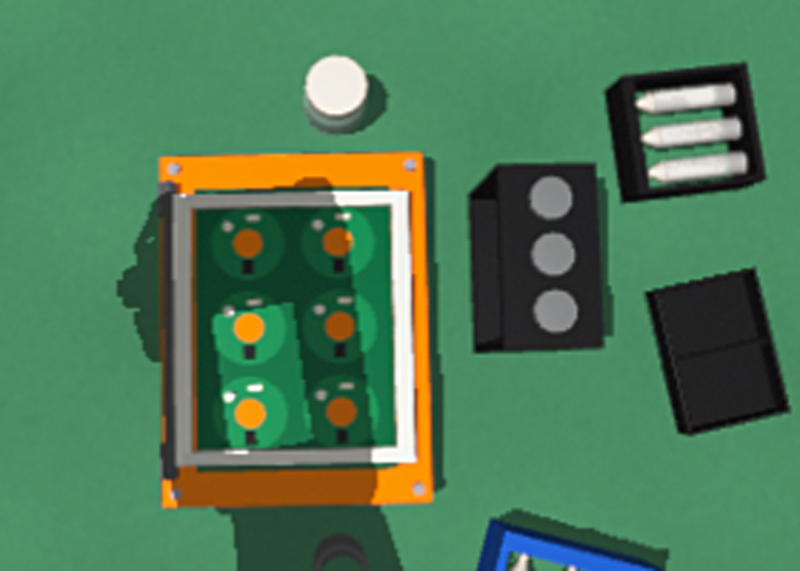

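The frame's free-edge corners at (303,248) and (552,316) match the prediction for angle 0, and they match the corners in the picture 3 s earlier. The frame is shut and settled.

```bash
python3 -c "
from bench import ctrl
print(ctrl.hand_in())"
```

```text
the job is handed in; nothing more can be done
None
```

The rack stands upright on the bench beside the jig, the hold-down frame is shut on the board, and I handed the job in at about 16 s. `hand_in` reports no verdict, so the checks below are my own.

- **Rack:** I pushed it back with the closed fingers at its top edge until it tipped upright by itself. In the last top view its underside centre is at about (0.582, -0.204). By my fit it was at about (0.582, -0.20) at the start, so it has hardly moved.
- **Frame:** I pushed its free edge over and it sank shut by its own weight. Its free-edge corners lie within 5 pixels of the prediction for angle 0 in the enlarged side view, on the shut side. They had not moved between pictures 3 s apart.
- **Other things:** the jar, grey bottle, tray and both look-alike racks look unmoved in the last pictures. The arm is clear of everything.

**Failed first push and disagreement:** the visible fingertips sit about 30 mm higher than the reported TCP. Because of this my first push slid over the rack's edge and pressed on its top plate. The wrist sensor read about 12 N at the end of that push, under the 25 N limit, though it is read only at the end of each move. I backed off, lowered the fingers and repeated the push, which worked.

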